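# Let the bearing balls out of the dispenser

### The job

Press down the pad of the rocking lever on the dispenser that holds the steel balls, so that its gate lifts, and keep it pressed until all three balls have rolled down into its tray; then let go so that the gate drops shut again. Work only with the fingers on the pad: do not touch or pick up the balls, leave the dispenser with the wooden dowel pins shut, and leave everything else where it is.

Things in the scene. Friction and masses are not known exactly. Their poses are not given: they have to be found in the camera images.
- ball_dispenser: Shop-made wooden dispenser with a NARROW sloping lane (25 mm inside) holding three steel balls; a rocking lever above it. Fixed; base 280x90x12 mm; nothing on it over 125 mm high. Origin: centre of the base's underside, on the worktop. x runs uphill along the lane, from the tray (-x, robot's side) to the press pad (+x), within 0.45 rad of the robot's x; z up.
- pin_dispenser: The other dispenser, to be left alone: same make, size and axes, but a WIDE lane (41 mm inside) holding three wooden dowel pins. It stands to the left or to the right of the ball dispenser.
- ball_pad (a point): Top centre of the ball dispenser's press pad, the rear end of its lever: a 34x34 mm square with black rubber on top, level and 121 mm above the worktop at rest, at x = 115 mm of the dispenser, 90 mm behind the pivot (x = 25, z = 108 mm, axis y). Moves with the lever: fully pressed it is 38 mm lower, 3 mm nearer the tray and tilted 0.42 rad.
- pin_pad (a point): The same point on the pin dispenser's pad.
- ball_gate (a point): Middle of the lower edge of the aluminium gate plate (24 mm high, on a thin rod) at the front end of the ball dispenser's lever (x = -30 mm), which closes the lane; 42 mm above the worktop when shut, about 28 mm higher when the lever is fully pressed.
- ball_lever (a joint): Angle of the ball dispenser's lever, rad: 0 = at rest, gate shut; 0.42 = pad pressed fully down, stop. The gate lets the balls pass above about 0.3 and they need about 1 s to roll out. A spring returns it to 0 when let go; the press at the pad takes about 2.5 N at the start and 5 N at the stop.
- pin_lever (a joint): The same for the pin dispenser's lever.
- ball_tray (a point): Centre of the ball dispenser's tray, at the underside of its floor, 12 mm above the worktop, 90 mm in front of the dispenser's origin; the tray is 84 mm (x) by 74 mm (y) inside with walls 46 mm above the worktop (28 mm on the lane's side); its floor falls gently from 20 mm there to 13 mm at the robot's side. Axes as the dispenser's.
- ball_1: Steel ball, 22 mm across, lowest, against the gate in its lane at the start. Origin: its centre.
- ball_2: Steel ball, 22 mm across, middle in its lane at the start. Origin: its centre.
- ball_3: Steel ball, 22 mm across, uppermost in its lane at the start. Origin: its centre.
- pin_1: Short wooden dowel pin, 22 mm across, 36 mm long, lying across the wide lane. Origin: its centre.
- pin_2: Short wooden dowel pin, 22 mm across, 36 mm long, lying across the wide lane. Origin: its centre.
- pin_3: Short wooden dowel pin, 22 mm across, 36 mm long, lying across the wide lane. Origin: its centre.
- screwdriver: Screwdriver with a red handle, 195 mm long, lying between the two dispensers. Origin: centre of its underside. A bystander.
- bearing_box: Small blue cardboard box, 52x72x44 mm, to the right of the work. Origin: centre of its underside. A bystander.
- tape_measure: Yellow tape measure, 44x81x68 mm, to the right of the work. Origin: centre of its underside. A bystander.
- sanding_block: Brown sanding block, 62x107x29 mm, to the left of the work. Origin: centre of its underside. A bystander.

How it is judged:
By the outcome, as a careful person would: the job done as asked, in the order asked, and still so for the second after the job is handed in, with the robot touching nothing.
It also fails if it takes over 32 s, if anything falls off the work surface, if the arm or the gripper's body presses on something with over 40 N, if the wrist force passes 120 N, or if a joint passes its speed limit or range.

### The arm

A 6-joint arm with a two-finger parallel gripper is mounted at the origin on a cart in front of the work surface, level with it; the furniture and walls round the work are solid. World frame = base frame: x ahead of the robot, y to its left, z up, the work surface at z = 0. Lengths are in m, angles in rad, forces in N, time in s.
With the tool pointing down it reaches from about 0.3 to 0.875 m from the base axis. Payload 4.2 kg.
Tool frame: the origin (TCP) lies between the finger pads, 19 mm behind the fingertips; this is the grasp point; z points along the fingers, y is the line along which they close (so a half turn about z gives the same grasp; the last joint's range is limited). The gripper opens to 85 mm and grips with 20 to 120 N. Pads are 22 mm wide; open, the fingers measure 114 mm over their backs; the gripper's body (76 mm by 85 mm) begins 54 mm behind the grasp point. The pads swing forward as they close: fully open they stand 13 mm farther back than shut.
Start: joints at [-1.353, 0.32, 1.565, -0, 1.257, -0.02], TCP at [0.135, -0.559, 0.25] pointing down, gripper open.
Joint ranges: [-3.11, 3.11], [-0.84, 2.01], [0.21, 2.61], [-1.34, 4.49], [0.05, 2.63], [-2.56, 2.56]. Speed limits (rad/s): [2.57, 2.57, 3.14, 3.14, 3.14, 3.14].

### API

Orientations are given as a rotation vector (axis times angle).
In Python, from rig import env, optics gives the robot as it stands.
- The arm moves only by the shell command python3 -m jog 'ROWS' [OPENING] [FORCE]. ROWS is JSON, a list of rows, each an object with "slide": the shift along the tool's x, y, z in units of 30 mm (1.0 is 30 mm), a list of three; "rot": the turn, a rotation vector about the tool's x, y, z in units of 6 degrees (1.0 is 6 degrees), a list of three. In form: [{"slide": [dx, dy, dz], "rot": [wx, wy, wz]}, ...]. A call has 1 to 5 rows; each row is the pose to reach, as a shift and turn from the pose commanded when the call began, along the tool's axes at that moment; what a row does not reach only later rows make up. A row lasts 1/12 s, in which the tool goes at most 41.7 mm and 7.16 degrees, less where a joint would pass 70% of its speed; a pose out of reach is approached as far as the arm can. A call with a gripper value outside its range is refused whole. OPENING is the opening, from 0 (shut) to 1 (fully open), set as the call begins (- or left out, the last holds). The fingers move at their own pace and stop on an object; FORCE is the grip in N (left out, the last holds). Time passes only in rows, so rows that repeat a pose let the fingers close. It gives the time, the measured TCP pose, the force, the opening and the grip force at its end, in the units of the state.
- env.observe(): the state, without advancing time (a new reading comes with each control period).
- optics.grab_frame(name): name is "scene" or "top" or "wrist"; returns the picture (480x640x3 uint8, red, green, blue); there is no depth.
- optics.camera_params(name): a dict with "fov_y" (degrees; the focal length in pixels is half the picture's height over the tangent of half this angle, whatever the lens; pixels are square), "cx", "cy" (the principal point, pixels), "xyz" and "orientation" of the camera in the world; the wrist camera has in their place "hand_eye" (4x4, takes a point from camera to tool coordinates, whose origin is the TCP and whose axes are the flange's). Camera axes: x right, y up, looking along -z (the intrinsics and any distortion apply to the point x, -y, -z); pixel columns grow to the right and rows downward; lengths in m; the calibration is good to about 2 mm. A picture is of the moment at which its call begins: read the wrist's pose just before it. camera_params takes no time and is no camera call.
- env.finish_job(): hands the job in; it is judged then, once.
The state is a dict: "time_s": time; "q": joint angles; "joint_velocities": joint speeds; "joint_efforts": joint torques, N m; "tcp_pos": TCP position; "orientation": TCP orientation; "ft_force": force on the tool from outside, world axes, zero at the start; "torque": the same for the moment, N m; "gripper_width": finger opening in m; "grasp_force": force on a finger pad.
Only numpy, scipy, OpenCV 4.12 (cv2) and the standard library are available. Lean on these libraries where they do the work, as an engineer would, in place of code of your own. Each camera call takes 0.05 s, during which the arm holds its last target. There are 200 camera calls.

## Working session

There is one attempt and no reset: what is moved stays moved. The work goes in short steps, Python scripts to look and compute and a shell command to move; the robot and the scene stay as the last step left them, time stands still between calls to the robot, and variables do not carry over. Pictures are saved under pics/ and viewed, at most 10 in all, crops included, and the job is handed in when it is done.

```bash
mkdir -p pics; ls; python3 - <<'E'
from rig import env, optics
import cv2
for n in ("scene","top"):
    im=optics.grab_frame(n); cv2.imwrite(f"pics/{n}0.png",im[:,:,::-1]); print(n,optics.camera_params(n))
print(optics.camera_params("wrist"))
print(env.observe())
E
```

```text
pics
scene {'fov_y': 53.47010308808879, 'cx': 317.88129216728834, 'cy': 247.6061309492565, 'xyz': array([-0.14186275,  0.45752334,  1.06010816]), 'orientation': array([ 0.36852011, -0.76249043, -2.110809  ])}
top {'fov_y': 44.54302962309605, 'cx': 320.18167946577904, 'cy': 247.12323054719693, 'xyz': array([-0.80131699, -0.16921232,  1.74576607]), 'orientation': array([ 0.54008961, -0.48253275, -1.41321915])}
{'fov_y': 71.78552405469414, 'cx': 318.0110662395167, 'cy': 242.95227198121458, 'hand_eye': array([[ 5.14886714e-04,  9.49004910e-01,  3.15260870e-01,
         8.10193173e-02],
       [ 9.99999677e-01, -2.93867906e-04, -7.48600554e-04,
        -1.12732028e-04],
       [-6.17780549e-04,  3.15261154e-01, -9.49004754e-01,
        -1.22681072e-01],
       [ 0.00000000e+00,  0.00000000e+00,  0.00000000e+00,
         1.00000000e+00]])}
{'time_s': 0.1, 'q': array([-1.35298880e+00,  3.20221259e-01,  1.56554872e+00, -9.77055783e-06,
        1.25739605e+00, -1.99848774e-02]), 'joint_velocities': array([ 0.00017277, -0.00160941, -0.00293156, -0.00046312,  0.00103494,
        0.00061783]), 'joint_efforts': array([ 6.43323415e-05, -4.16408908e+01, -2.34704375e+01, -5.00401904e-05,
        4.84342905e-03,  1.21359776e-06]), 'tcp_pos': array([ 0.13536728, -0.55843452,  0.24927339]), 'orientation': array([-3.11785925e+00, -3.72463119e-01,  2.58452321e-04]), 'ft_force': array([-0.93613698,  0.02233279,  0.76591419]), 'torque': array([0.02461221, 0.00808331, 0.03763538]), 'grasp_force': 0.0, 'gripper_width': 0.08536953259456881}
```

View pics/top0.png

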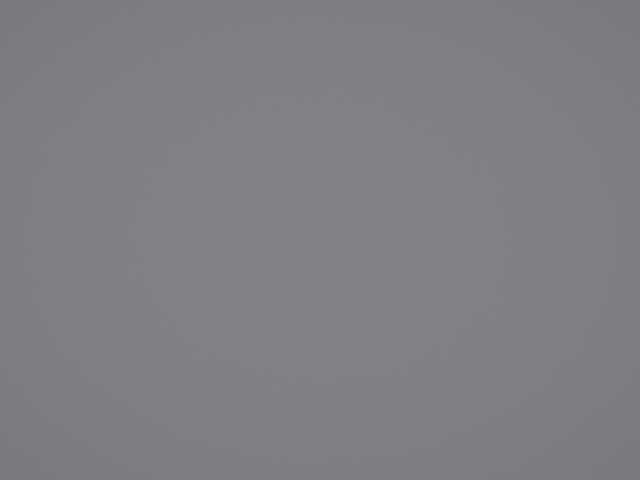

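View pics/scene0.png

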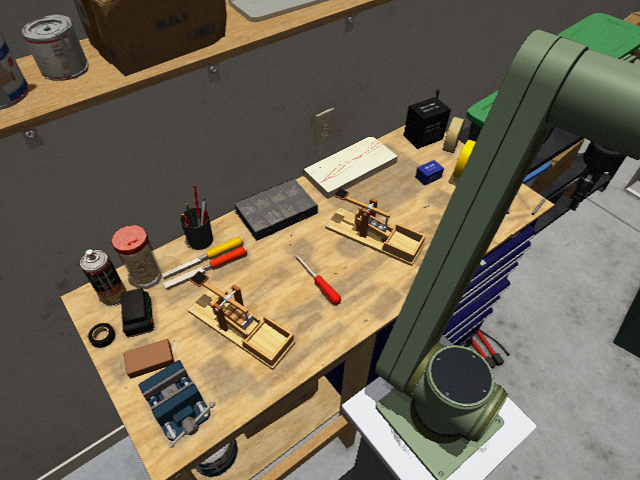

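The top picture is blank grey, so that camera is blocked. The scene picture shows two dispensers: the left one with its tray at about (268,340) and its pad at about (198,278), and the right one with its tray at about (403,243) and its pad at about (340,195). I'll enlarge both to tell the lanes apart.

```bash
cat > h.py <<'E'
import numpy as np
from scipy.spatial.transform import Rotation as R
from rig import env, optics
def cam(name):
    p=optics.camera_params(name); f=240/np.tan(np.radians(p['fov_y']/2))
    if 'xyz' in p: Rm=R.from_rotvec(p['orientation']).as_matrix(); o=np.array(p['xyz'])
    else:
        s=env.observe(); T=np.eye(4); T[:3,:3]=R.from_rotvec(s['orientation']).as_matrix(); T[:3,3]=s['tcp_pos']
        T=T@p['hand_eye']; Rm=T[:3,:3]; o=T[:3,3]
    return f,p['cx'],p['cy'],Rm,o
def ray(c,u,v):
    f,cx,cy,Rm,o=c; return o, Rm@np.array([(u-cx)/f,-(v-cy)/f,-1.])
def onz(c,u,v,z):
    o,d=ray(c,u,v); return o+d*(z-o[2])/d[2]
def proj(c,P):
    f,cx,cy,Rm,o=c; q=Rm.T@(np.asarray(P)-o); return cx-f*q[0]/q[2], cy+f*q[1]/q[2]
E
python3 - <<'E'
from h import *
import cv2
im=cv2.imread("pics/scene0.png")
a=cv2.resize(im[255:375,180:310],None,fx=4.4,fy=4.4,interpolation=cv2.INTER_CUBIC)
b=cv2.resize(im[170:290,310:440],None,fx=4.4,fy=4.4,interpolation=cv2.INTER_CUBIC)
cv2.imwrite("pics/cropL.png",a);cv2.imwrite("pics/cropR.png",b)
c=cam("scene")
for n,u,v,z in (("padL",198,278,.121),("padR",340,195,.121),("trayL",268,340,.02),("trayR",403,243,.02)): print(n,onz(c,u,v,z))
E
```

```text
padL [0.56834931 0.27431335 0.121     ]
padR [ 0.58624926 -0.18128414  0.121     ]
trayL [0.3767046 0.2068837 0.02     ]
trayR [ 0.40460219 -0.27178634  0.02      ]
```

View pics/cropL.png

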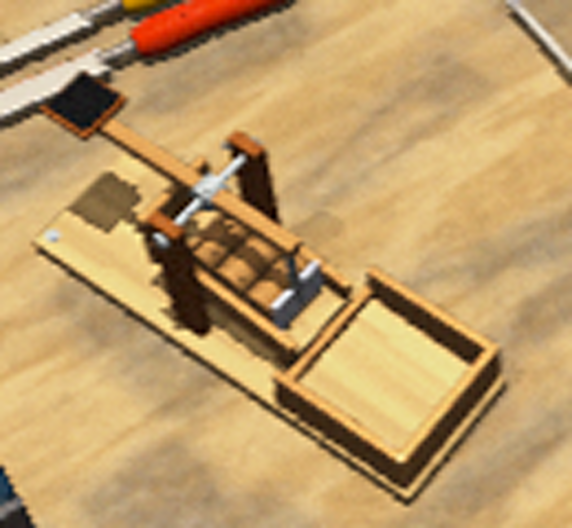

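View pics/cropR.png

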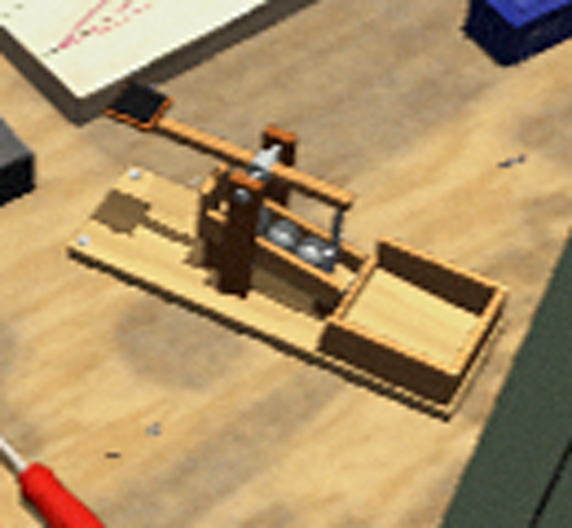

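The left dispenser (cropL) holds brown pins in its wide lane. The right one (cropR) holds steel balls in a narrow lane, with its pad centre at crop (139,105) and its base-top corners near (70,248), (447,412) and (505,300). So the right one is the target, and I'll work out how far to move.

```bash
python3 - <<'E'
from h import *
c=cam("scene")
g=lambda x,y,z:onz(c,310+x/4.4,170+y/4.4,z)
A,B,C=g(70,248,.012),g(447,412,.012),g(504,302,.012)
print(A,B,C,np.linalg.norm(B-A),np.linalg.norm(C-B))
d=(B-A)[:2]*-1; yaw=np.arctan2(d[1],d[0]); print("yaw",yaw)
cen=(A+C)/2; ex=np.array([np.cos(yaw),np.sin(yaw)])
pad=g(139,105,.121); print("cen",cen,"pad",pad,"pad from base",cen[:2]+.115*ex)
# pad mask centroid
import cv2
im=cv2.imread("pics/scene0.png")[170:225,325:360].max(2)
m=(im<60).astype('uint8'); n,l,s,ct=cv2.connectedComponentsWithStats(m); print(s,ct+[325,170])
s=env.observe(); Rm=R.from_rotvec(s['orientation']).as_matrix(); print(Rm)
t=np.r_[pad[:2],.25]; print("shift units",Rm.T@(t-s['tcp_pos'])/.03)
E
```

```text
[ 0.59250738 -0.13891448  0.012     ] [ 0.33986651 -0.24449745  0.012     ] [ 0.38337715 -0.33909477  0.012     ] 0.27381593812590443 0.10412409852214803
yaw 0.39585621369747687
cen [ 0.48794226 -0.23900463  0.012     ] pad [ 0.58712922 -0.18774586  0.121     ] pad from base [ 0.59404894 -0.19466082]
[[   0    0   35   55 1822]
 [  31    9    1    1    1]
 [  27   11    1    1    1]
 [  29   10    1    1    1]
 [  19   15    1    1    1]
 [  21   14    2    1    2]
 [  10   17   13   11   72]
 [   2   27    1    1    1]
 [  20   29    1    1    1]
 [  26   32    2    1    2]
 [  30   33    5    3    5]
 [  33   42    2    5    8]
 [  31   47    1    3    3]
 [  33   50    2    2    2]
 [  30   53    3    2    3]] [[341.83973655 197.0208562 ]
 [356.         179.        ]
 [352.         181.        ]
 [354.         180.        ]
 [344.         185.        ]
 [346.5        184.        ]
 [340.79166667 192.5       ]
 [327.         197.        ]
 [345.         199.        ]
 [351.5        202.        ]
 [357.         204.        ]
 [358.625      214.375     ]
 [356.         218.        ]
 [358.5        220.5       ]
 [356.         223.33333333]]
[[ 9.71859651e-01  2.35560389e-01 -3.49064657e-04]
 [ 2.35560647e-01 -9.71858440e-01  1.53419256e-03]
 [ 2.21535634e-05 -1.57324574e-03 -9.99998762e-01]]
shift units [ 1.75456291e+01 -8.46136091e+00 -1.05197616e-02]
```

```bash
python3 -m jog '[{"slide":[1.1,-0.53,0],"rot":[0,0,0]},{"slide":[2.3,-1.1,0],"rot":[0,0,0]},{"slide":[3.5,-1.7,0],"rot":[0,0,0]},{"slide":[4.7,-2.27,0],"rot":[0,0,0]},{"slide":[5.9,-2.85,0],"rot":[0,0,0]}]' 0 20
python3 -m jog '[{"slide":[1.2,-0.58,0],"rot":[0,0,0]},{"slide":[2.4,-1.16,0],"rot":[0,0,0]},{"slide":[3.6,-1.74,0],"rot":[0,0,0]},{"slide":[4.8,-2.32,0],"rot":[0,0,0]},{"slide":[6.0,-2.9,0],"rot":[0,0,0]}]'
python3 -m jog '[{"slide":[1.2,-0.58,0],"rot":[0,0,-0.5]},{"slide":[2.4,-1.16,0],"rot":[0,0,-1]},{"slide":[3.6,-1.74,0],"rot":[0,0,-1.5]},{"slide":[4.8,-2.32,0],"rot":[0,0,-1.5]},{"slide":[5.6,-2.7,0],"rot":[0,0,-1.5]}]'
python3 -m jog '[{"slide":[0,0,0],"rot":[0,0,0]},{"slide":[0,0,0],"rot":[0,0,0]}]'
python3 - <<'E'
from h import *
import cv2
s=env.observe(); print(s['tcp_pos'],s['orientation'],s['ft_force'],s['time_s'])
c=cam("wrist"); im=optics.grab_frame("wrist"); cv2.imwrite("pics/w1.png",im[:,:,::-1])
print("pad guess px",proj(c,[.588,-.188,.121]))
E
```

```text
time_s: 0.52
tcp_pos: [0.2882, -0.4326, 0.2497]
orientation: [-3.119, -0.371, 0.0]
ft_force: [0.2, -1.4, -0.4]
gripper_width: 0.0254
grasp_force: 0.0
time_s: 0.93
tcp_pos: [0.4428, -0.3054, 0.2497]
orientation: [-3.119, -0.373, 0.001]
ft_force: [0.1, -0.7, -0.2]
gripper_width: -0.0003
grasp_force: 0.0
time_s: 1.35
tcp_pos: [0.5882, -0.186, 0.2493]
orientation: [-3.079, -0.619, -0.0]
ft_force: [-0.1, -0.9, -0.1]
gripper_width: 0.0002
grasp_force: 0.0
time_s: 1.52
tcp_pos: [0.5865, -0.1876, 0.249]
orientation: [-3.079, -0.62, 0.003]
ft_force: [-0.8, 0.4, -0.6]
gripper_width: -0.0001
grasp_force: 0.0
[ 0.58647645 -0.18763953  0.2489879 ] [-3.07922119e+00 -6.20342140e-01  2.79065473e-03] [-0.80688214  0.3702977  -0.62960619] 1.5167
pad guess px (np.float64(319.20968838793806), np.float64(238.48317166634013))
```

View pics/w1.png

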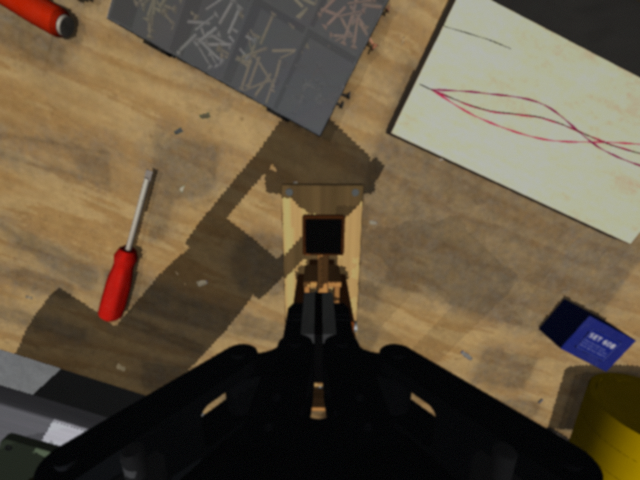

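The wrist view shows the black pad as a square of about 41 px centred near (323,235), lined up with the picture axes, with the shut fingers just below it. The 41 px width fits 34 mm at that depth. Next I'll find its centre with a mask.

```bash
python3 - <<'E'
from h import *
import cv2
c=cam("wrist"); im=cv2.imread("pics/w1.png")
g=im[205:258,293:355]; m=(g.max(2)<35).astype('uint8'); n,l,s,ct=cv2.connectedComponentsWithStats(m)
k=[i for i in range(1,n) if s[i][4]>300]; print(s[k],ct[k]+[293,205])
u,v=ct[k[0]]+[293,205]
P=onz(c,u,v,.121); S=env.observe(); Rm=R.from_rotvec(S['orientation']).as_matrix()
print(P,"shift units to tip 5mm above",Rm.T@(np.r_[P[:2],.145]-S['tcp_pos'])/.03, "tool yaw",np.arctan2(Rm[1,0],Rm[0,0]))
a=np.array([[283,190],[364,190]]);
for p in ((283,186),(363,186),(285,290)): print(onz(c,*p,.012))
E
```

```text
[[  12   14   37   35 1245]] [[323.09879518 235.57028112]]
[ 0.5905048  -0.19086253  0.121     ] shift units to tip 5mm above [0.12554874 0.13634979 3.47530766] tool yaw 0.39593240590735823
[ 0.594961   -0.14357228  0.012     ]
[ 0.62838074 -0.22340799  0.012     ]
[ 0.47940175 -0.190032    0.012     ]
```

```bash
python3 -m jog '[{"slide":[0.1,0.13,0.9],"rot":[0,0,0]},{"slide":[0.1,0.13,1.8],"rot":[0,0,0]},{"slide":[0.1,0.13,2.6],"rot":[0,0,0]},{"slide":[0.1,0.13,3.2],"rot":[0,0,0]},{"slide":[0.1,0.13,3.4],"rot":[0,0,0]}]'
python3 -m jog '[{"slide":[0,0,0.2],"rot":[0,0,0]},{"slide":[0,0,0.4],"rot":[0,0,0]},{"slide":[0,0,0.6],"rot":[0,0,0]},{"slide":[0,0,0.8],"rot":[0,0,0]},{"slide":[0,0,0.9],"rot":[0,0,0]}]'
python3 -m jog '[{"slide":[0,0,0.1],"rot":[0,0,0]},{"slide":[0,0,0.2],"rot":[0,0,0]},{"slide":[0,0,0.3],"rot":[0,0,0]},{"slide":[0,0,0.3],"rot":[0,0,0]}]'
```

```text
time_s: 1.98
tcp_pos: [0.5872, -0.1919, 0.1449]
orientation: [-3.078, -0.613, 0.009]
ft_force: [-0.4, 0.8, -0.6]
gripper_width: 0.0002
grasp_force: 0.0
time_s: 2.4
tcp_pos: [0.5906, -0.1918, 0.1214]
orientation: [3.079, 0.616, 0.002]
ft_force: [-0.6, -1.9, 4.2]
gripper_width: -0.0003
grasp_force: 1.5
time_s: 2.73
tcp_pos: [0.5905, -0.1915, 0.1118]
orientation: [3.08, 0.616, 0.001]
ft_force: [-0.7, -2.5, 4.5]
gripper_width: -0.0002
grasp_force: 1.7
```

```bash
python3 -m jog '[{"slide":[0,0,0.07],"rot":[0,0,0]},{"slide":[0,0,0.14],"rot":[0,0,0]},{"slide":[0,0,0.14],"rot":[0,0,0]},{"slide":[0,0,0.14],"rot":[0,0,0]},{"slide":[0,0,0.14],"rot":[0,0,0]}]'
python3 -m jog '[{"slide":[0,0,0.05],"rot":[0,0,0]},{"slide":[0,0,0.05],"rot":[0,0,0]},{"slide":[0,0,0.05],"rot":[0,0,0]},{"slide":[0,0,0.05],"rot":[0,0,0]},{"slide":[0,0,0.05],"rot":[0,0,0]}]'
for i in 1 2 3 4; do python3 -m jog '[{"slide":[0,0,0],"rot":[0,0,0]},{"slide":[0,0,0],"rot":[0,0,0]},{"slide":[0,0,0],"rot":[0,0,0]},{"slide":[0,0,0],"rot":[0,0,0]},{"slide":[0,0,0],"rot":[0,0,0]}]' | tail -3; done
python3 - <<'E'
from h import *
import cv2
s=env.observe(); print(s['tcp_pos'],s['ft_force'],s['time_s'])
im=optics.grab_frame("scene")[:,:,::-1]
cv2.imwrite("pics/s2.png",cv2.resize(im[170:290,310:440],None,fx=4.4,fy=4.4,interpolation=cv2.INTER_CUBIC))
E
```

```text
time_s: 3.15
tcp_pos: [0.5905, -0.1913, 0.108]
orientation: [3.08, 0.616, 0.001]
ft_force: [-0.3, -1.4, 4.0]
gripper_width: -0.0003
grasp_force: 1.8
time_s: 3.57
tcp_pos: [0.5903, -0.1913, 0.1064]
orientation: [3.08, 0.616, 0.0]
ft_force: [-0.7, -1.5, 4.0]
gripper_width: 0.0001
grasp_force: 1.9
ft_force: [-0.9, -1.2, 3.8]
gripper_width: -0.0
grasp_force: 1.9
ft_force: [0.7, -2.4, 3.4]
gripper_width: 0.0002
grasp_force: 1.9
ft_force: [0.6, -0.8, 4.0]
gripper_width: 0.0001
grasp_force: 1.9
ft_force: [0.7, -1.9, 4.5]
gripper_width: 0.0003
grasp_force: 1.9
[ 0.59029096 -0.19125125  0.10631051] [ 0.65529911 -1.88784106  4.53728794] 5.2333
```

View pics/s2.png

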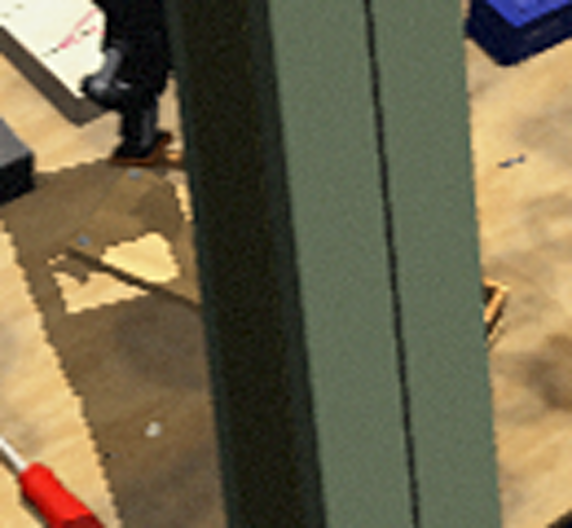

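The arm hides the tray and lane in the scene view (the finger is on the pad near (145,150)). I'll press gently down to the stop, which should show as a rise in force.

```bash
for i in 1 2; do python3 -m jog '[{"slide":[0,0,0.03],"rot":[0,0,0]},{"slide":[0,0,0.05],"rot":[0,0,0]},{"slide":[0,0,0.05],"rot":[0,0,0]},{"slide":[0,0,0.05],"rot":[0,0,0]},{"slide":[0,0,0.05],"rot":[0,0,0]}]'; done
python3 - <<'E'
from h import *
import cv2
im=optics.grab_frame("wrist")[:,:,::-1]
cv2.imwrite("pics/w2.png",im); print(env.observe()['ft_force'])
E
```

```text
time_s: 5.7
tcp_pos: [0.5901, -0.1912, 0.1048]
orientation: [-3.08, -0.616, 0.001]
ft_force: [-0.2, -1.2, 4.2]
gripper_width: 0.0001
grasp_force: 1.9
time_s: 6.12
tcp_pos: [0.5901, -0.1912, 0.1041]
orientation: [3.08, 0.616, 0.0]
ft_force: [-1.0, -1.6, 9.2]
gripper_width: -0.0001
grasp_force: 3.6
[-0.66732141 -1.3193025   9.24000462]
```

View pics/w2.png

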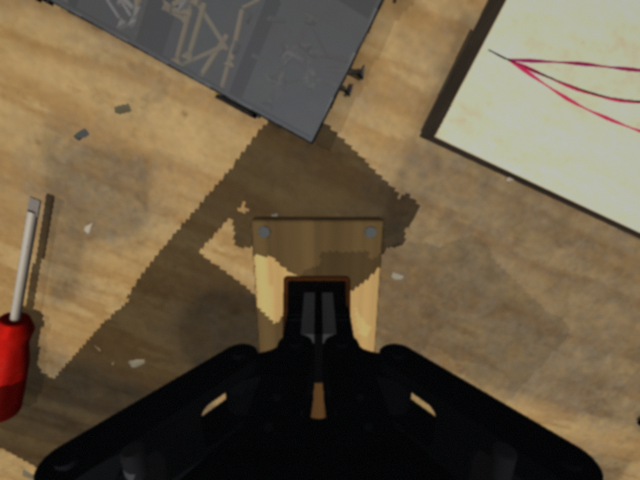

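The wrist view shows the fingertips on the pad (318,315), and the force jumped to 9 N, so the lever is at its stop. I'll hold it there for a good 2 s, then let go straight up and back off along the incoming path to clear the view.

```bash
for i in 1 2 3 4 5; do python3 -m jog '[{"slide":[0,0,0],"rot":[0,0,0]},{"slide":[0,0,0],"rot":[0,0,0]},{"slide":[0,0,0],"rot":[0,0,0]},{"slide":[0,0,0],"rot":[0,0,0]},{"slide":[0,0,0],"rot":[0,0,0]}]' | grep ft; done
python3 -m jog '[{"slide":[0,0,-0.3],"rot":[0,0,0]},{"slide":[0,0,-0.6],"rot":[0,0,0]},{"slide":[0,0,-0.9],"rot":[0,0,0]},{"slide":[0,0,-1.2],"rot":[0,0,0]},{"slide":[0,0,-1.5],"rot":[0,0,0]}]'
python3 -m jog '[{"slide":[0,0,-0.7],"rot":[0,0,0]},{"slide":[0,0,-1.5],"rot":[0,0,0]},{"slide":[0,0,-2.3],"rot":[0,0,0]},{"slide":[0,0,-3.1],"rot":[0,0,0]},{"slide":[0,0,-3.5],"rot":[0,0,0]}]'
python3 -m jog '[{"slide":[-0.7,0.6,0],"rot":[0,0,0]},{"slide":[-1.5,1.3,0],"rot":[0,0,0]},{"slide":[-2.3,2.0,0],"rot":[0,0,0]},{"slide":[-3.1,2.7,0],"rot":[0,0,0]},{"slide":[-3.9,3.4,0],"rot":[0,0,0]}]'
python3 -m jog '[{"slide":[-0.8,0.7,0],"rot":[0,0,0]},{"slide":[-1.6,1.4,0],"rot":[0,0,0]},{"slide":[-2.4,2.1,0],"rot":[0,0,0]},{"slide":[-3.2,2.8,0],"rot":[0,0,0]},{"slide":[-4.0,3.5,0],"rot":[0,0,0]}]'
python3 - <<'E'
from h import *
import cv2
print(env.observe()['time_s'])
im=optics.grab_frame("scene")[:,:,::-1]
cv2.imwrite("pics/s3.png",cv2.resize(im[170:290,310:440],None,fx=4.4,fy=4.4,interpolation=cv2.INTER_CUBIC))
E
```

```text
ft_force: [-1.1, -1.1, 8.2]
ft_force: [-1.9, -2.6, 8.1]
ft_force: [-0.9, -1.4, 8.9]
ft_force: [-1.6, -1.4, 8.7]
ft_force: [-2.5, -1.4, 9.2]
time_s: 8.67
tcp_pos: [0.5893, -0.1911, 0.1487]
orientation: [-3.08, -0.617, 0.004]
ft_force: [0.6, 0.0, -0.3]
gripper_width: 0.0001
grasp_force: 0.0
time_s: 9.08
tcp_pos: [0.5901, -0.1916, 0.2564]
orientation: [3.079, 0.616, 0.002]
ft_force: [0.5, -0.0, 0.5]
gripper_width: 0.0001
grasp_force: 0.0
time_s: 9.5
tcp_pos: [0.5196, -0.3312, 0.253]
orientation: [-3.079, -0.616, 0.004]
ft_force: [0.2, -0.6, -0.6]
gripper_width: -0.0002
grasp_force: 0.0
time_s: 9.92
tcp_pos: [0.4492, -0.4742, 0.253]
orientation: [-3.078, -0.616, 0.003]
ft_force: [1.2, 0.2, 0.1]
gripper_width: -0.0001
grasp_force: 0.0
9.9167
```

View pics/s3.png

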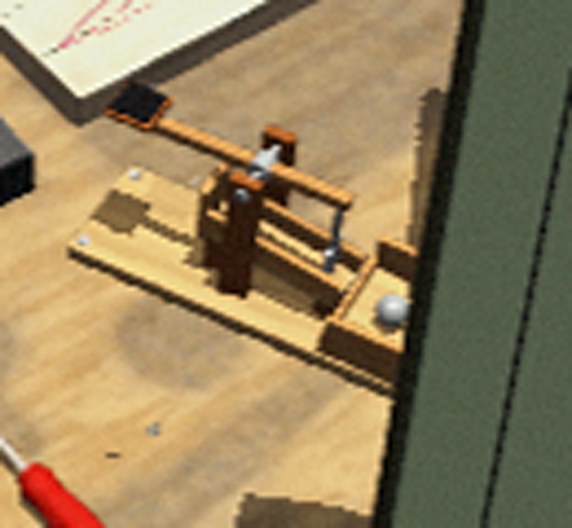

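The lane is empty, the gate is shut (330,262), and the pad is back at rest (139,105). One ball shows in the tray at (392,310). The arm hides the rest of the tray, so I'll move farther away to count them.

```bash
python3 -m jog '[{"slide":[-0.9,0.4,0],"rot":[0,0,0]},{"slide":[-1.8,0.8,0],"rot":[0,0,0]},{"slide":[-2.7,1.2,0],"rot":[0,0,0]},{"slide":[-3.6,1.6,0],"rot":[0,0,0]},{"slide":[-4.5,2,0],"rot":[0,0,0]}]' | head -2
python3 -m jog '[{"slide":[-0.9,0.4,0],"rot":[0,0,0]},{"slide":[-1.8,0.8,0],"rot":[0,0,0]},{"slide":[-2.7,1.2,0],"rot":[0,0,0]},{"slide":[-3.6,1.6,0],"rot":[0,0,0]},{"slide":[-4.5,2,0],"rot":[0,0,0]}]' | head -2
python3 -m jog '[{"slide":[0,0,0],"rot":[0,0,0]},{"slide":[0,0,0],"rot":[0,0,0]},{"slide":[0,0,0],"rot":[0,0,0]}]' | head -4
python3 - <<'E'
from h import *
import cv2
im=optics.grab_frame("scene")[:,:,::-1]
cv2.imwrite("pics/s4.png",cv2.resize(im[150:390,160:440],None,fx=2.5,fy=2.5,interpolation=cv2.INTER_CUBIC))
E
```

```text
time_s: 10.38
tcp_pos: [0.3478, -0.5809, 0.2529]
time_s: 10.8
tcp_pos: [0.2464, -0.6881, 0.2529]
time_s: 11.05
tcp_pos: [0.2481, -0.6872, 0.2528]
orientation: [-3.078, -0.615, -0.0]
ft_force: [0.6, 0.9, 0.0]
```

View pics/s4.png

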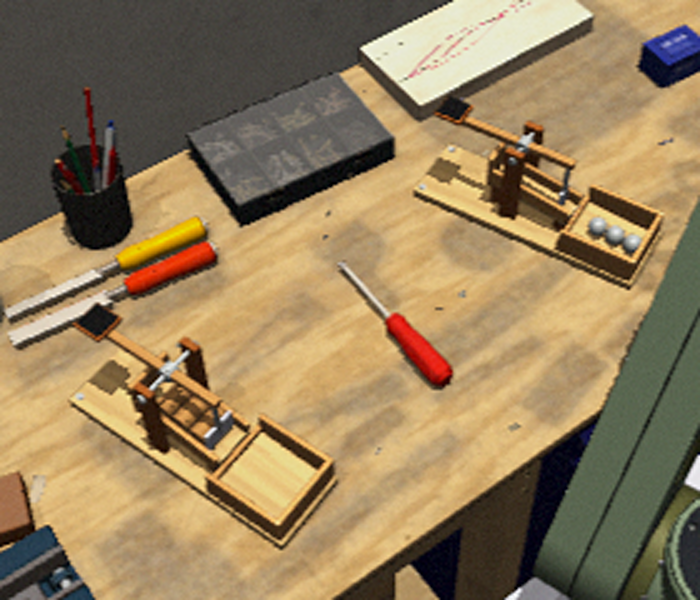

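All three balls are in the tray at (597,226), (613,235) and (632,242). The gate is shut and the pin dispenser and screwdriver haven't moved.

```bash
python3 -c "
from rig import env
print(env.finish_job())"
```

```text
the job is handed in; nothing more can be done
None
```

Job handed in at about 11 s: all three steel balls are in their tray, the ball dispenser's gate is shut again, and the pin dispenser was left shut and untouched.

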